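Toiletries behind the shelf rail

TASK

Tidy the washstand: put the black shaving-foam can with the red cap and the flat teal cologne bottle away on the low glass shelf. Lift each one over the shelf's chrome rail and leave it standing upright on the glass behind the rail, without knocking or shifting the tumbler of toothbrushes that already stands there.

Things in the scene. Friction and masses are not known exactly. Their poses are not given: they have to be found in the camera images.
- shelf: Low fixed green-glass shelf, chrome rail all round, 130 deep (x) by 440 mm long (y). Glass top 42 mm, rail top 78 mm above the table; clear inside the rail 104 (x) by 412 mm (y), centred. Origin: centre, at table height; x away from the robot, z up; yaw within 9 degrees. Tumbler at the +y end, cream jar (56 wide, 50 high) at the -y end; y from -120 to 120 mm is empty.
- foam: Round black can, red cap, thin silver band: 46 mm wide (cap 42, from 98 mm up), 125 high, 110-225 g. Origin: underside centre, z up. In a row of six upright toiletries before the shelf, order varies, 90 mm or more apart. Not wanted there, all under 125 mm high: navy can with white cap, white roll-on with black cap, green round bottle, amber bottle with black cap.
- cologne: Flat teal bottle: block 30 mm thick (its x), 48 wide (its y), 78 high, with a round silver neck and cap (24 mm wide) on it, 104 mm high in all, 120 to 240 g. Origin: underside centre, z up. Stands upright on the table in the same row as the can, its yaw within 23 degrees of the robot's axes (x roughly away from the robot).
- tumbler: Blue ceramic tumbler, 68 mm across the rim, 90 high, with a red and a white toothbrush reaching 171 mm above its foot and up to 30 mm off its axis. Stands loose on the glass, 160 to 170 mm from the shelf's middle towards its +y end. Origin: underside centre, z up. Leave it alone.

How it is judged:
By the outcome, as a careful person would: the job done as asked, in the order asked, and still so for the second after the job is handed in, with the robot touching nothing.
It also fails if it takes over 56 s, if anything falls off the work surface, if the arm or the gripper's body presses on something with over 40 N, if the wrist force passes 120 N, or if a joint passes its speed limit or range.

ROBOT

A 7-joint arm with a two-finger parallel gripper is mounted at the origin on the work surface. World frame = base frame: x ahead of the robot, y to its left, z up, the work surface at z = 0. Lengths are in mm, angles in degrees, forces in N, time in s.
With the tool pointing down it reaches from about 350 to 900 mm from the base axis. Payload 8.1 kg.
Tool frame: the origin (TCP) lies at the very end of the fingers, on their centre line; the grasp point (between the pads) lies 19 mm behind it; z points along the fingers, y is the line along which they close (so a half turn about z gives the same grasp; the last joint's range is limited). The gripper opens to 92 mm and grips with 3 to 60 N. Pads are 19 mm wide; open, the fingers measure 130 mm over their backs; the gripper's body (75 mm by 190 mm) begins 47 mm behind the grasp point.
Start: joints at [-82.082, 24.895, 1.432, 90.138, -0.665, 64.973, -4.303], TCP at [149.077, 606.974, 226.742] pointing down, gripper open.
Joint ranges: [-149.89, 149.89], [-25.12, 119.58], [-72.63, 75.52], [4.76, 147.25], [-75.54, 255.54], [6.69, 114.76], [-157.13, 157.13]. Speed limits (degrees/s): [127.2, 127.2, 172.46, 172.46, 180, 180, 180].

INTERFACE

Orientations are given as a 3x3 rotation matrix whose columns are the frame's x, y, z axes.
In Python, from bench import arm gives the robot as it stands.
- The arm moves only by the tool carry_out, never from a script. Its argument "moves" is a list of rows, each an object of numbers: "x", "y", "z": the shift along the tool's x, y, z scaled (see below); "wx", "wy", "wz": the turn, a rotation vector about the tool's x, y, z scaled (see below); "claw": the opening, from -1 (shut) to 1 (fully open). In form: [{"x": .., "y": .., "z": .., "wx": .., "wy": .., "wz": .., "claw": ..}, ...]. A call has 1 to 10 rows; each row is the pose to reach, as a shift and turn from the pose commanded when the call began, along the tool's axes at that moment; what a row does not reach only later rows make up. The controller multiplies each number of a shift by 20 cm and each number of a turn by 1.5 rad. A row lasts 1/8 s, in which the tool goes at most 62.5 mm and 10.7 degrees, less where a joint would pass 70% of its speed; a pose out of reach is approached as far as the arm can. A call with a number of a shift or a turn outside -1 to 1 is refused whole. A call with a gripper value outside its range is refused whole. The fingers move at their own pace and stop on an object; "grip_force" is the grip in N (left out, the last holds). Time passes only in rows, so rows that repeat a pose let the fingers close. It gives the time, the measured TCP pose, the force, the opening and the grip force at its end, in the units of the state.
- arm.read_state(): the state, without advancing time (a new reading comes with each control period).
- arm.snapshot(name): name is "side" or "top"; returns the picture (420x560x3 uint8, blue, green, red); there is no depth.
- arm.camera_params(name): a dict with "intrinsics" (3x3 intrinsics, pixels), "world_from_camera" (4x4, takes a point from camera to world coordinates). Camera axes: x right, y up, looking along -z (the intrinsics and any distortion apply to the point x, -y, -z); pixel columns grow to the right and rows downward; lengths in mm; the calibration is good to about 2 mm. A picture is of the moment at which its call begins. camera_params takes no time and is no camera call.
- arm.close_job(): hands the job in; it is judged then, once.
The state is a dict: "clock": time; "joints": joint angles; "qvel": joint speeds; "joint_torque": joint torques, N m; "tool_pos": TCP position; "tcp_rot": TCP orientation; "contact_force": force on the tool from outside, world axes, zero at the start; "wrist_torque": the same for the moment, N m; "opening": finger opening in mm; "grasp_force": force on a finger pad.
Only numpy, scipy, OpenCV 4.12 (cv2) and the standard library are available. Lean on these libraries where they do the work, as an engineer would, in place of code of your own. Each camera call takes 0.05 s, during which the arm holds its last target. There are 200 camera calls.

## Working session

There is one attempt and no reset: what is moved stays moved. The work goes in short steps, Python scripts to look and compute and a tool call to move; the robot and the scene stay as the last step left them, time stands still between calls to the robot, and variables do not carry over. Pictures are saved under pics/ and viewed, at most 10 in all, crops included, and the job is handed in when it is done.

Besides the shell and the picture viewer there is one more tool, called after "Emit:" by a JSON object that holds its "api" and its "payload". carry_out: Moves the arm, as the interface text tells. Shifts and turns lie within -1 to 1; 1 stands for 20 cm of shift or 1.5 rad of turn. Its arguments: {"type":"object","properties":{"moves":{"type":"array"},"grip_force":{"type":"number"}},"required":["moves"]}

```bash
mkdir -p pics
python3 - <<'E'
from bench import arm
import cv2,numpy as np
s=arm.read_state();print(s['clock'],s['tool_pos'],np.round(s['tcp_rot'],3).tolist(),s['opening'])
for n in('side','top'):
    cv2.imwrite(f'pics/{n}0.png',arm.snapshot(n));p=arm.camera_params(n);print(n,np.round(p['intrinsics'],1).tolist(),np.round(p['world_from_camera'],3).tolist(),[k for k in p])
E
```

```text
0.0 [148.97038879 606.44204051 225.93771546] [[-0.971, 0.239, -0.0], [0.239, 0.971, -0.002], [-0.0, -0.002, -1.0]] 91.82717781793363
side [[388.1, 0.0, 273.9], [0.0, 388.1, 207.4], [0.0, 0.0, 1.0]] [[0.942, 0.268, -0.204, 373.425], [-0.337, 0.727, -0.598, -404.238], [-0.012, 0.632, 0.775, 656.199], [0.0, 0.0, 0.0, 1.0]] ['intrinsics', 'world_from_camera']
top [[417.4, 0.0, 273.3], [0.0, 417.4, 208.2], [0.0, 0.0, 1.0]] [[0.022, 0.995, -0.1, 488.713], [-0.999, 0.024, 0.021, 44.942], [0.024, 0.099, 0.995, 788.204], [0.0, 0.0, 0.0, 1.0]] ['intrinsics', 'world_from_camera']
```

View pics/side0.png

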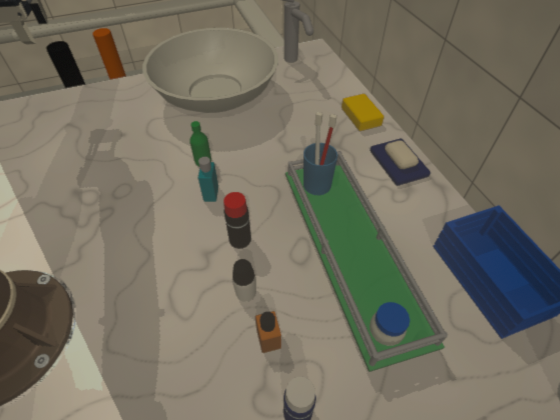

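View pics/top0.png

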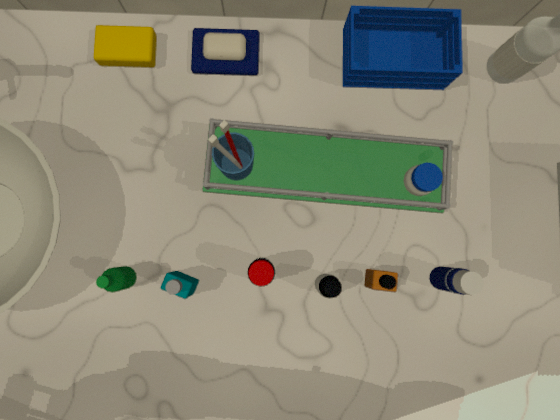

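The side view has the row from green bottle (200,145) through cologne (208,180) and foam (237,220) to the navy can, with the shelf behind it. In the top view, the foam cap is at (261,272), the cologne at (180,284), the tumbler at (233,157), and the rail corners are near (211,122), (450,142), (446,208) and (205,190).

```bash
cat > h.py <<'E'
import numpy as np,cv2
from bench import arm
def ray(n,u,v):
    p=arm.camera_params(n);K=np.array(p['intrinsics']);T=np.array(p['world_from_camera'])
    d=np.linalg.inv(K)@[u,v,1.];return T[:3,3],T[:3,:3]@(d*[1,-1,-1])
def onz(n,u,v,z):
    o,d=ray(n,u,v);return o+d*(z-o[2])/d[2]
def proj(n,P):
    p=arm.camera_params(n);T=np.array(p['world_from_camera']);c=(T[:3,:3].T@(np.array(P)-T[:3,3]))*[1,-1,-1]
    q=np.array(p['intrinsics'])@c;return q[:2]/q[2]
def blob(m,roi):
    x0,y0,x1,y1=roi;k=np.zeros_like(m);k[y0:y1,x0:x1]=m[y0:y1,x0:x1]
    return max(cv2.findContours(k,0,1)[0],key=cv2.contourArea)
E
python3 - <<'E'
from h import *
t=cv2.imread('pics/top0.png');s=cv2.imread('pics/side0.png')
H=cv2.cvtColor(t,40);red=((H[...,0]<8)|(H[...,0]>172))&(H[...,1]>150)&(H[...,2]>60)
c=blob(red.astype(np.uint8),(235,245,290,300));(u,v),r=cv2.minEnclosingCircle(c);print('foam top',u,v,r,onz('top',u,v,125))
Hs=cv2.cvtColor(s,40);rs=((Hs[...,0]<8)|(Hs[...,0]>172))&(Hs[...,1]>150)&(Hs[...,2]>60)
c=blob(rs.astype(np.uint8),(215,185,260,225));print('side red',cv2.boundingRect(c),cv2.fitEllipse(c))
teal=((H[...,0]>80)&(H[...,0]<100)&(H[...,1]>100)&(H[...,2]>40)).astype(np.uint8)
c=blob(teal,(150,260,210,310));print('teal',cv2.minAreaRect(c),[onz('top',*p,78)[:2].round(1).tolist() for p in cv2.boxPoints(cv2.minAreaRect(c))])
a=cv2.resize(t[260:310,150:290],None,fx=5,fy=5,interpolation=2)
b=cv2.resize(t[110:220,195:460],None,fx=3,fy=3,interpolation=2)
im=np.zeros((590,795,3),np.uint8);im[:250,:700]=a;im[255:255+330,:795]=b
cv2.imwrite('pics/z.png',cv2.convertScaleAbs(im,alpha=1.5))
E
```

```text
foam top 260.7265625 272.4375 12.98207950592041 [453.34027258  48.17384314 125.        ]
side red (224, 192, 22, 26) ((234.68035888671875, 204.5225830078125), (20.856525421142578, 25.8551025390625), 172.31405639648438)
teal ((179.1896514892578, 283.77587890625), (32.49668502807617, 22.469135284423828), 21.801406860351562) [[421.4, 215.7], [456.2, 203.5], [437.2, 152.3], [402.6, 164.8]]
```

View pics/z.png

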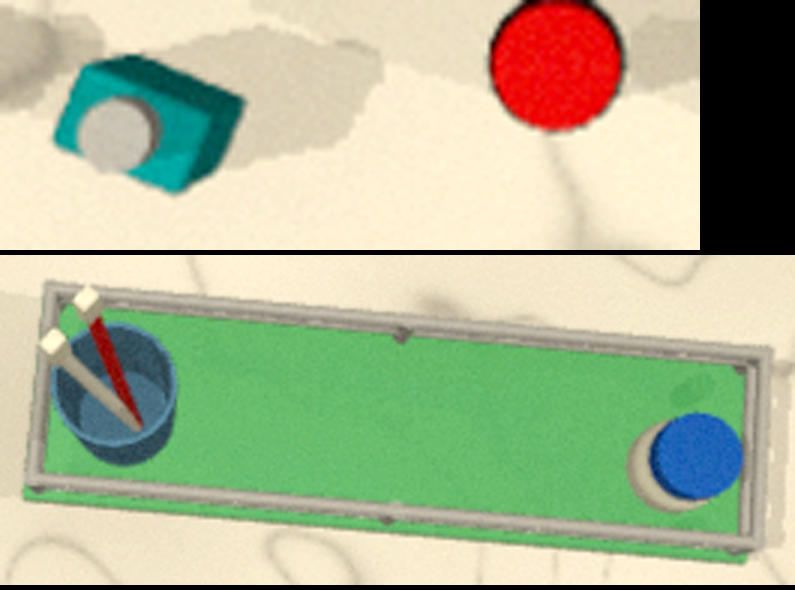

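The enlarged view shows the cologne's top-face corners, its cap, and the rail corners clearly; I'll convert those (crop-scaled) pixels to positions.

Run:
```python
from h import *
A=lambda x,y:(150+x/5,260+y/5)
B=lambda x,y:(195+x/3,110+(y-255)/3)
C=np.array([onz('top',*A(*p),78)[:2] for p in[(55,143),(178,192),(212,110),(88,66)]])
print(C.round(1).tolist(),C.mean(0),[np.linalg.norm(C[i]-C[i-1]).round(1) for i in range(4)])
for e in (C[1]-C[0],C[2]-C[3]):print('yaw of -y edge',np.degrees(np.arctan2(e[0],-e[1])))
print('cap',onz('top',*A(117,134),104))
R=np.array([onz('top',*B(*p),78)[:2] for p in[(46,283),(773,348),(765,550),(26,490)]])
print(R.round(1).tolist(),R.mean(0),[np.linalg.norm(R[i]-R[i-1]).round(1) for i in range(4)])
for e in (R[1]-R[0],R[2]-R[3]):print('yaw',np.degrees(np.arctan2(e[0],-e[1])))
G=np.array([onz('top',*B(*p),42)[:2] for p in[(22,498),(745,563)]]);print('near glass edge',G)
print('tumbler',onz('top',*B(116,385),132),'brush tips',onz('top',*B(55,342),213),onz('top',*B(88,300),213))
# side verification of foam axis and cologne cap
for P in([453.3,48.2,125],[*C.mean(0),104],[*C.mean(0),78]):print(proj('side',P))
```

```text
[[420.8, 213.9], [405.5, 172.4], [432.7, 162.3], [446.4, 204.2]] [426.32598875 188.19947495] [np.float64(27.4), np.float64(44.2), np.float64(29.0), np.float64(44.1)]
yaw of -y edge -20.22267857130931
yaw of -y edge -18.1158236152138
cap [426.49639063 188.06757239 104.        ]
[[712.8, 142.6], [686.1, -282.9], [567.1, -275.7], [591.3, 149.5]] [639.32603734 -66.61010009] [np.float64(121.7), np.float64(426.3), np.float64(119.3), np.float64(425.9)]
yaw -3.5827512376743886
yaw -3.255262122356937
near glass edge [[ 591.57849514  157.02113314]
 [ 562.87215348 -279.55531665]]
tumbler [641.10363624  95.98774692 132.        ] brush tips [641.99344319 118.79540795 213.        ] [662.57540068 104.07250629 213.        ]
[234.70452786 199.18673574]
[204.01364294 160.37928969]
[205.89761907 169.38457641]
```

The foam is at (453,48). The cologne is at (426,188) with yaw about -20°. The shelf centre is about (641,-66) with yaw about -3.6°. First I'll move towards the row and turn the closing line to roughly x.

Emit:
{"api": "carry_out", "payload": {"moves": [{"x": -0.684,"y": -0.79,"wz": 0.933,"claw": 1},{"x": -0.684,"y": -0.79,"wz": 0.933,"claw": 1},{"x": -0.684,"y": -0.79,"wz": 0.933,"claw": 1},{"x": -0.684,"y": -0.79,"wz": 0.933,"claw": 1},{"x": -0.684,"y": -0.79,"wz": 0.933,"claw": 1},{"x": -0.684,"y": -0.79,"wz": 0.933,"claw": 1},{"x": -0.684,"y": -0.79,"wz": 0.933,"claw": 1},{"x": -0.684,"y": -0.79,"wz": 0.933,"claw": 1},{"x": -0.684,"y": -0.79,"wz": 0.933,"claw": 1},{"x": -0.684,"y": -0.79,"wz": 0.933,"claw": 1}]}}

```text
invalid input
```

```bash
cat >> h.py <<'E'
def go(x,y,z,ang):
    "scaled move from here to TCP x,y,z with the closing line at ang degrees"
    s=arm.read_state();R=np.array(s['tcp_rot']);a=np.radians(ang)
    ty=np.array([np.cos(a),np.sin(a),0]);tz=np.array([0,0,-1.]);T=np.c_[np.cross(ty,tz),ty,tz]
    d=R.T@(np.array([x,y,z])-s['tool_pos']);w=cv2.Rodrigues(R.T@T)[0].ravel()
    print(s['clock'],np.round(s['tool_pos'],1),'open',round(s['opening'],1),'F',np.round(s['contact_force'],1),'shift',np.round(d/200,3),'turn',np.round(w/1.5,3))
E
python3 -c "
from h import *
go(350,235,226,-4);go(453,48,226,-4)"
```

```text
0.1 [149.  606.5 226. ] open 92.1 F [ 0.6 -1.   0.3] shift [-1.419 -1.564  0.002] turn [-0.001  0.001  0.933]
0.1 [149.  606.5 226. ] open 92.1 F [ 0.6 -1.   0.3] shift [-2.142 -2.349  0.004] turn [-0.001  0.001  0.933]
```

Emit:
{"api": "carry_out", "payload": {"moves": [{"x": -0.684,"y": -0.79,"z": 0,"wx": 0,"wy": 0,"wz": 0.933,"claw": 1},{"x": -0.684,"y": -0.79,"z": 0,"wx": 0,"wy": 0,"wz": 0.933,"claw": 1},{"x": -0.684,"y": -0.79,"z": 0,"wx": 0,"wy": 0,"wz": 0.933,"claw": 1},{"x": -0.684,"y": -0.79,"z": 0,"wx": 0,"wy": 0,"wz": 0.933,"claw": 1},{"x": -0.684,"y": -0.79,"z": 0,"wx": 0,"wy": 0,"wz": 0.933,"claw": 1},{"x": -0.684,"y": -0.79,"z": 0,"wx": 0,"wy": 0,"wz": 0.933,"claw": 1},{"x": -0.684,"y": -0.79,"z": 0,"wx": 0,"wy": 0,"wz": 0.933,"claw": 1},{"x": -0.684,"y": -0.79,"z": 0,"wx": 0,"wy": 0,"wz": 0.933,"claw": 1},{"x": -0.684,"y": -0.79,"z": 0,"wx": 0,"wy": 0,"wz": 0.933,"claw": 1},{"x": -0.684,"y": -0.79,"z": 0,"wx": 0,"wy": 0,"wz": 0.933,"claw": 1}]}}

```text
clock: 1.35
tool_pos: [244.1, 420.8, 226.6]
tcp_rot: [[0.067, 0.998, -0.0], [0.998, -0.067, -0.0], [-0.0, -0.0, -1.0]]
contact_force: [-0.1, 0.5, -0.7]
opening: 91.6
grasp_force: 0.0
```

Emit:
{"api": "carry_out", "payload": {"moves": [{"x": -0.893,"y": 0.59,"z": 0,"wx": 0,"wy": 0,"wz": 0,"claw": 1},{"x": -0.893,"y": 0.59,"z": 0,"wx": 0,"wy": 0,"wz": 0,"claw": 1},{"x": -0.893,"y": 0.59,"z": 0,"wx": 0,"wy": 0,"wz": 0,"claw": 1},{"x": -0.893,"y": 0.59,"z": 0,"wx": 0,"wy": 0,"wz": 0,"claw": 1},{"x": -0.893,"y": 0.59,"z": 0,"wx": 0,"wy": 0,"wz": 0,"claw": 1}]}}

```text
clock: 1.98
tool_pos: [350.5, 232.7, 226.9]
tcp_rot: [[0.072, 0.997, 0.0], [0.997, -0.072, 0.0], [0.0, 0.0, -1.0]]
contact_force: [-0.1, -0.2, -0.9]
opening: 91.7
grasp_force: 0.0
```

Emit:
{"api": "carry_out", "payload": {"moves": [{"x": -0.898,"y": 0.577,"z": 0,"wx": 0,"wy": 0,"wz": 0,"claw": 1},{"x": -0.898,"y": 0.577,"z": 0,"wx": 0,"wy": 0,"wz": 0,"claw": 1},{"x": -0.898,"y": 0.577,"z": 0,"wx": 0,"wy": 0,"wz": 0,"claw": 1},{"x": -0.898,"y": 0.577,"z": 0,"wx": 0,"wy": 0,"wz": 0,"claw": 1},{"x": -0.898,"y": 0.577,"z": 0,"wx": 0,"wy": 0,"wz": 0,"claw": 1},{"x": -0.898,"y": 0.577,"z": 0,"wx": 0,"wy": 0,"wz": 0,"claw": 1}]}}

```text
clock: 2.72
tool_pos: [451.7, 49.0, 226.5]
tcp_rot: [[0.067, 0.998, -0.001], [0.998, -0.067, 0.0], [0.0, -0.001, -1.0]]
contact_force: [0.5, 0.5, 0.3]
opening: 91.7
grasp_force: 0.0
```

```bash
python3 -c "
from h import *
go(453.3,48.2,70,-4)
print(arm.read_state()['joints'])"
```

```text
2.725 [451.7  49.  226.5] open 91.7 F [0.5 0.5 0.3] shift [-0.003  0.009  0.782] turn [-0.001 -0.     0.002]
[-45.37195073   9.19467264  37.7966236  114.98685328  -6.65736823
  57.9401902   -8.23534312]
```

Emit:
{"api": "carry_out", "payload": {"moves": [{"x": -0.003,"y": 0.009,"z": 0.2,"wx": 0,"wy": 0,"wz": 0,"claw": 1},{"x": -0.003,"y": 0.009,"z": 0.4,"wx": 0,"wy": 0,"wz": 0,"claw": 1},{"x": -0.003,"y": 0.009,"z": 0.6,"wx": 0,"wy": 0,"wz": 0,"claw": 1},{"x": -0.003,"y": 0.009,"z": 0.72,"wx": 0,"wy": 0,"wz": 0,"claw": 1},{"x": -0.003,"y": 0.009,"z": 0.782,"wx": 0,"wy": 0,"wz": 0,"claw": 1},{"x": -0.003,"y": 0.009,"z": 0.782,"wx": 0,"wy": 0,"wz": 0,"claw": 1},{"x": -0.003,"y": 0.009,"z": 0.782,"wx": 0,"wy": 0,"wz": 0,"claw": 0.2},{"x": -0.003,"y": 0.009,"z": 0.782,"wx": 0,"wy": 0,"wz": 0,"claw": -0.2},{"x": -0.003,"y": 0.009,"z": 0.782,"wx": 0,"wy": 0,"wz": 0,"claw": -0.4},{"x": -0.003,"y": 0.009,"z": 0.782,"wx": 0,"wy": 0,"wz": 0,"claw": -0.4}], "grip_force": 25}}

```text
clock: 3.98
tool_pos: [454.1, 46.7, 70.6]
tcp_rot: [[0.07, 0.998, 0.0], [0.998, -0.07, 0.0], [0.0, 0.0, -1.0]]
contact_force: [0.1, -0.1, -0.2]
opening: 56.8
grasp_force: 0.0
```

Emit:
{"api": "carry_out", "payload": {"moves": [{"x": 0,"y": 0,"z": 0,"wx": 0,"wy": 0,"wz": 0,"claw": -0.4},{"x": 0,"y": 0,"z": 0,"wx": 0,"wy": 0,"wz": 0,"claw": -0.4},{"x": 0,"y": 0,"z": 0,"wx": 0,"wy": 0,"wz": 0,"claw": -0.4},{"x": 0,"y": 0,"z": 0,"wx": 0,"wy": 0,"wz": 0,"claw": -0.4}]}}

```text
clock: 4.47
tool_pos: [453.8, 46.6, 70.3]
tcp_rot: [[0.07, 0.998, -0.0], [0.998, -0.07, 0.0], [0.0, -0.0, -1.0]]
contact_force: [-1.0, -1.3, 1.1]
opening: 45.4
grasp_force: 25.0
```

Emit:
{"api": "carry_out", "payload": {"moves": [{"x": 0,"y": 0,"z": -0.1,"wx": 0,"wy": 0,"wz": 0,"claw": -0.4},{"x": 0,"y": 0,"z": -0.3,"wx": 0,"wy": 0,"wz": 0,"claw": -0.4},{"x": 0,"y": 0,"z": -0.5,"wx": 0,"wy": 0,"wz": 0,"claw": -0.4},{"x": 0,"y": 0,"z": -0.675,"wx": 0,"wy": 0,"wz": 0,"claw": -0.4},{"x": 0,"y": 0,"z": -0.675,"wx": 0,"wy": 0,"wz": 0,"claw": -0.4}]}}

```text
clock: 5.1
tool_pos: [455.4, 46.9, 207.2]
tcp_rot: [[0.069, 0.998, 0.004], [0.998, -0.069, 0.002], [0.002, 0.004, -1.0]]
contact_force: [-0.1, 0.3, -2.6]
opening: 45.5
grasp_force: 24.9
```

Emit:
{"api": "carry_out", "payload": {"moves": [{"x": -0.07,"y": 0.1,"z": 0,"wx": 0,"wy": 0,"wz": 0,"claw": -0.4},{"x": -0.2,"y": 0.27,"z": 0,"wx": 0,"wy": 0,"wz": 0,"claw": -0.4},{"x": -0.35,"y": 0.47,"z": 0,"wx": 0,"wy": 0,"wz": 0,"claw": -0.4},{"x": -0.5,"y": 0.66,"z": 0,"wx": 0,"wy": 0,"wz": 0,"claw": -0.4},{"x": -0.63,"y": 0.83,"z": 0,"wx": 0,"wy": 0,"wz": 0,"claw": -0.4},{"x": -0.71,"y": 0.93,"z": 0,"wx": 0,"wy": 0,"wz": 0,"claw": -0.4},{"x": -0.747,"y": 0.978,"z": 0,"wx": 0,"wy": 0,"wz": 0,"claw": -0.4},{"x": -0.747,"y": 0.978,"z": 0,"wx": 0,"wy": 0,"wz": 0,"claw": -0.4},{"x": -0.747,"y": 0.978,"z": 0,"wx": 0,"wy": 0,"wz": 0,"claw": -0.4}]}}

```text
clock: 6.22
tool_pos: [637.9, -114.8, 204.9]
tcp_rot: [[0.069, 0.998, -0.001], [0.998, -0.069, 0.001], [0.001, -0.001, -1.0]]
contact_force: [-0.2, 1.0, -2.2]
opening: 45.4
grasp_force: 24.9
```

```bash
python3 -c "
from h import *
go(638.5,-116,113,-4)
cv2.imwrite('pics/s1.png',np.vstack([arm.snapshot('side')[:300],arm.snapshot('top')[:300]]))"
```

```text
6.225 [ 637.9 -114.8  204.9] open 45.4 F [-0.2  1.  -2.2] shift [-0.006  0.004  0.459] turn [-0.001 -0.001  0.001]
```

View pics/s1.png

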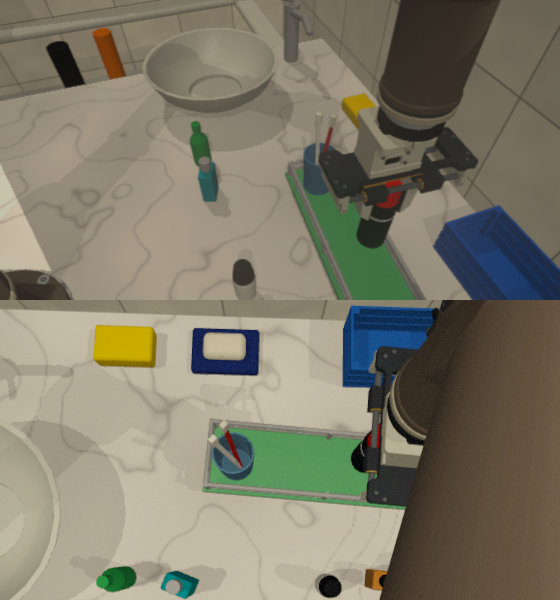

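The side view shows the can held upright over the glass at about (375,225). The tumbler at (320,170) hasn't moved. Next I'll lower it.

Emit:
{"api": "carry_out", "payload": {"moves": [{"x": -0.003,"y": 0.003,"z": 0.1,"wx": 0,"wy": 0,"wz": 0,"claw": -0.4},{"x": -0.006,"y": 0.004,"z": 0.22,"wx": 0,"wy": 0,"wz": 0,"claw": -0.4},{"x": -0.006,"y": 0.004,"z": 0.33,"wx": 0,"wy": 0,"wz": 0,"claw": -0.4},{"x": -0.006,"y": 0.004,"z": 0.4,"wx": 0,"wy": 0,"wz": 0,"claw": -0.4},{"x": -0.006,"y": 0.004,"z": 0.43,"wx": 0,"wy": 0,"wz": 0,"claw": -0.4},{"x": -0.006,"y": 0.004,"z": 0.448,"wx": 0,"wy": 0,"wz": 0,"claw": -0.4},{"x": -0.006,"y": 0.004,"z": 0.456,"wx": 0,"wy": 0,"wz": 0,"claw": -0.4},{"x": -0.006,"y": 0.004,"z": 0.456,"wx": 0,"wy": 0,"wz": 0,"claw": -0.4}]}}

```text
clock: 7.32
tool_pos: [639.6, -117.4, 114.5]
tcp_rot: [[0.07, 0.998, 0.001], [0.998, -0.07, 0.0], [0.0, 0.001, -1.0]]
contact_force: [-0.7, 0.4, -2.5]
opening: 45.5
grasp_force: 24.9
```

Emit:
{"api": "carry_out", "payload": {"moves": [{"x": 0,"y": 0,"z": 0.006,"wx": 0,"wy": 0,"wz": 0,"claw": -0.4},{"x": 0,"y": 0,"z": 0.011,"wx": 0,"wy": 0,"wz": 0,"claw": -0.4},{"x": 0,"y": 0,"z": 0.011,"wx": 0,"wy": 0,"wz": 0,"claw": -0.4}]}}

```text
clock: 7.7
tool_pos: [639.5, -117.4, 112.4]
tcp_rot: [[0.07, 0.998, 0.001], [0.998, -0.07, 0.0], [0.0, 0.001, -1.0]]
contact_force: [-1.5, -0.0, 2.7]
opening: 45.1
grasp_force: 25.0
```

Contact with the glass. I'll release and rise straight up.

Emit:
{"api": "carry_out", "payload": {"moves": [{"x": 0,"y": 0,"z": 0,"wx": 0,"wy": 0,"wz": 0,"claw": 0.1},{"x": 0,"y": 0,"z": 0,"wx": 0,"wy": 0,"wz": 0,"claw": 0.4},{"x": 0,"y": 0,"z": 0,"wx": 0,"wy": 0,"wz": 0,"claw": 0.8},{"x": 0,"y": 0,"z": 0,"wx": 0,"wy": 0,"wz": 0,"claw": 0.8},{"x": 0,"y": 0,"z": 0,"wx": 0,"wy": 0,"wz": 0,"claw": 0.8},{"x": 0,"y": 0,"z": -0.1,"wx": 0,"wy": 0,"wz": 0,"claw": 1},{"x": 0,"y": 0,"z": -0.3,"wx": 0,"wy": 0,"wz": 0,"claw": 1},{"x": 0,"y": 0,"z": -0.5,"wx": 0,"wy": 0,"wz": 0,"claw": 1},{"x": 0,"y": 0,"z": -0.6,"wx": 0,"wy": 0,"wz": 0,"claw": 1},{"x": 0,"y": 0,"z": -0.6,"wx": 0,"wy": 0,"wz": 0,"claw": 1}]}}

```text
clock: 8.95
tool_pos: [640.4, -117.9, 234.9]
tcp_rot: [[0.07, 0.998, 0.004], [0.998, -0.07, -0.0], [-0.0, 0.005, -1.0]]
contact_force: [0.1, 0.5, -1.6]
opening: 91.9
grasp_force: 0.0
```

```bash
python3 -c "
from h import *
go(500,10,232,-4)"
```

```text
8.95 [ 640.4 -117.9  234.9] open 91.9 F [ 0.1  0.5 -1.6] shift [ 0.589 -0.745  0.011] turn [0.003 0.    0.   ]
```

Emit:
{"api": "carry_out", "payload": {"moves": [{"x": 0.2,"y": -0.25,"z": 0,"wx": 0,"wy": 0,"wz": 0,"claw": 1},{"x": 0.4,"y": -0.5,"z": 0,"wx": 0,"wy": 0,"wz": 0,"claw": 1},{"x": 0.589,"y": -0.745,"z": 0,"wx": 0,"wy": 0,"wz": 0,"claw": 1},{"x": 0.589,"y": -0.745,"z": 0,"wx": 0,"wy": 0,"wz": 0,"claw": 1},{"x": 0.589,"y": -0.745,"z": 0,"wx": 0,"wy": 0,"wz": 0,"claw": 1}]}}

```text
clock: 9.57
tool_pos: [498.9, 10.8, 232.0]
tcp_rot: [[0.068, 0.998, 0.0], [0.998, -0.068, 0.0], [0.0, 0.0, -1.0]]
contact_force: [0.0, -0.4, 0.9]
opening: 91.9
grasp_force: 0.0
```

Emit:
{"api": "carry_out", "payload": {"moves": [{"x": 0.863,"y": -0.43,"z": 0,"wx": 0,"wy": 0,"wz": 0.186,"claw": 1},{"x": 0.863,"y": -0.43,"z": 0,"wx": 0,"wy": 0,"wz": 0.186,"claw": 1},{"x": 0.863,"y": -0.43,"z": 0,"wx": 0,"wy": 0,"wz": 0.186,"claw": 1},{"x": 0.863,"y": -0.43,"z": 0,"wx": 0,"wy": 0,"wz": 0.186,"claw": 1},{"x": 0.863,"y": -0.43,"z": 0,"wx": 0,"wy": 0,"wz": 0.186,"claw": 1},{"x": 0.863,"y": -0.43,"z": 0,"wx": 0,"wy": 0,"wz": 0.186,"claw": 1}]}}

```text
clock: 10.32
tool_pos: [426.4, 186.6, 232.0]
tcp_rot: [[0.345, 0.939, 0.001], [0.939, -0.345, -0.001], [-0.0, 0.001, -1.0]]
contact_force: [0.8, -0.7, -1.0]
opening: 91.8
grasp_force: 0.0
```

```bash
python3 -c "
from h import *
go(426.4,188.1,46,-20)
cv2.imwrite('pics/s2.png',arm.snapshot('side'))"
```

```text
10.325 [426.4 186.6 232. ] open 91.8 F [ 0.8 -0.7 -1. ] shift [ 0.007 -0.003  0.93 ] turn [ 0.001  0.    -0.002]
```

View pics/s2.png

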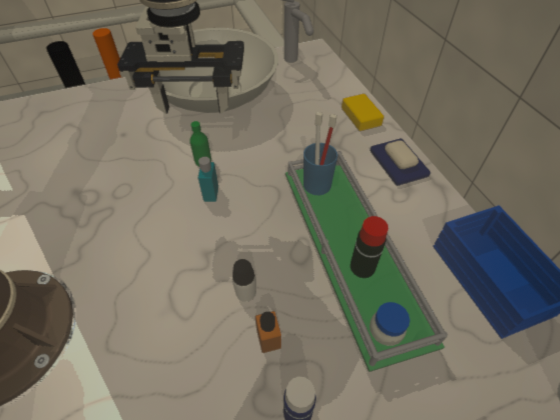

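The foam can stands upright behind the rail at (368,250), and the tumbler is still at (319,170). The gripper is above the cologne at (208,180). Descending.

Emit:
{"api": "carry_out", "payload": {"moves": [{"x": 0.007,"y": -0.003,"z": 0.2,"wx": 0,"wy": 0,"wz": 0,"claw": 1},{"x": 0.007,"y": -0.003,"z": 0.4,"wx": 0,"wy": 0,"wz": 0,"claw": 1},{"x": 0.007,"y": -0.003,"z": 0.6,"wx": 0,"wy": 0,"wz": 0,"claw": 1},{"x": 0.007,"y": -0.003,"z": 0.8,"wx": 0,"wy": 0,"wz": 0,"claw": 1},{"x": 0.007,"y": -0.003,"z": 0.89,"wx": 0,"wy": 0,"wz": 0,"claw": 1},{"x": 0.007,"y": -0.003,"z": 0.93,"wx": 0,"wy": 0,"wz": 0,"claw": 1},{"x": 0.007,"y": -0.003,"z": 0.93,"wx": 0,"wy": 0,"wz": 0,"claw": 0.4},{"x": 0.007,"y": -0.003,"z": 0.93,"wx": 0,"wy": 0,"wz": 0,"claw": -0.2},{"x": 0.007,"y": -0.003,"z": 0.93,"wx": 0,"wy": 0,"wz": 0,"claw": -0.6},{"x": 0.007,"y": -0.003,"z": 0.93,"wx": 0,"wy": 0,"wz": 0,"claw": -0.7}], "grip_force": 25}}

```text
clock: 11.62
tool_pos: [425.3, 190.6, 46.4]
tcp_rot: [[0.341, 0.94, 0.001], [0.94, -0.341, 0.001], [0.001, 0.0, -1.0]]
contact_force: [0.6, 0.1, 0.8]
opening: 56.2
grasp_force: 0.0
```

Emit:
{"api": "carry_out", "payload": {"moves": [{"x": 0,"y": 0,"z": 0,"wx": 0,"wy": 0,"wz": 0,"claw": -0.7},{"x": 0,"y": 0,"z": 0,"wx": 0,"wy": 0,"wz": 0,"claw": -0.7},{"x": 0,"y": 0,"z": 0,"wx": 0,"wy": 0,"wz": 0,"claw": -0.7},{"x": 0,"y": 0,"z": 0,"wx": 0,"wy": 0,"wz": 0,"claw": -0.7},{"x": 0,"y": 0,"z": 0,"wx": 0,"wy": 0,"wz": 0,"claw": -0.7},{"x": 0,"y": 0,"z": 0,"wx": 0,"wy": 0,"wz": 0,"claw": -0.7}]}}

```text
clock: 12.38
tool_pos: [425.1, 190.3, 45.9]
tcp_rot: [[0.342, 0.94, 0.0], [0.94, -0.342, 0.0], [0.0, 0.0, -1.0]]
contact_force: [1.4, 0.1, 0.4]
opening: 29.8
grasp_force: 24.9
```

Emit:
{"api": "carry_out", "payload": {"moves": [{"x": 0,"y": 0,"z": -0.1,"wx": 0,"wy": 0,"wz": 0,"claw": -0.7},{"x": 0,"y": 0,"z": -0.3,"wx": 0,"wy": 0,"wz": 0,"claw": -0.7},{"x": 0,"y": 0,"z": -0.5,"wx": 0,"wy": 0,"wz": 0,"claw": -0.7},{"x": 0,"y": 0,"z": -0.69,"wx": 0,"wy": 0,"wz": 0,"claw": -0.7},{"x": 0,"y": 0,"z": -0.69,"wx": 0,"wy": 0,"wz": 0,"claw": -0.7}]}}

```text
clock: 13.0
tool_pos: [426.3, 191.0, 186.0]
tcp_rot: [[0.341, 0.94, 0.003], [0.94, -0.341, 0.003], [0.004, 0.002, -1.0]]
contact_force: [0.7, 0.1, -3.2]
opening: 29.9
grasp_force: 24.9
```

Emit:
{"api": "carry_out", "payload": {"moves": [{"x": -0.1,"y": 0.06,"z": 0,"wx": 0,"wy": 0,"wz": -0.03,"claw": -0.7},{"x": -0.27,"y": 0.16,"z": 0,"wx": 0,"wy": 0,"wz": -0.07,"claw": -0.7},{"x": -0.45,"y": 0.28,"z": 0,"wx": 0,"wy": 0,"wz": -0.12,"claw": -0.7},{"x": -0.63,"y": 0.39,"z": 0,"wx": 0,"wy": 0,"wz": -0.16,"claw": -0.7},{"x": -0.72,"y": 0.44,"z": 0,"wx": 0,"wy": 0,"wz": -0.186,"claw": -0.7},{"x": -0.739,"y": 0.455,"z": 0,"wx": 0,"wy": 0,"wz": -0.186,"claw": -0.7},{"x": -0.739,"y": 0.455,"z": 0,"wx": 0,"wy": 0,"wz": -0.186,"claw": -0.7}]}}

```text
clock: 13.88
tool_pos: [459.6, 20.8, 183.2]
tcp_rot: [[0.07, 0.998, -0.001], [0.998, -0.07, -0.0], [-0.0, -0.001, -1.0]]
contact_force: [-0.6, 0.0, -2.1]
opening: 29.7
grasp_force: 24.9
```

```bash
python3 -c "
from h import *
go(643.4,-36,184,-3.6)"
```

```text
13.875 [459.6  20.8 183.2] open 29.7 F [-0.6  0.  -2.1] shift [-0.219  0.937 -0.005] turn [-0.001  0.    -0.005]
```

Emit:
{"api": "carry_out", "payload": {"moves": [{"x": -0.03,"y": 0.12,"z": 0,"wx": 0,"wy": 0,"wz": 0,"claw": -0.7},{"x": -0.08,"y": 0.33,"z": 0,"wx": 0,"wy": 0,"wz": 0,"claw": -0.7},{"x": -0.13,"y": 0.56,"z": 0,"wx": 0,"wy": 0,"wz": 0,"claw": -0.7},{"x": -0.18,"y": 0.77,"z": 0,"wx": 0,"wy": 0,"wz": 0,"claw": -0.7},{"x": -0.21,"y": 0.9,"z": 0,"wx": 0,"wy": 0,"wz": 0,"claw": -0.7},{"x": -0.219,"y": 0.937,"z": 0,"wx": 0,"wy": 0,"wz": 0,"claw": -0.7},{"x": -0.219,"y": 0.937,"z": 0,"wx": 0,"wy": 0,"wz": 0,"claw": -0.7},{"x": -0.219,"y": 0.937,"z": 0,"wx": 0,"wy": 0,"wz": 0,"claw": -0.7}]}}

```text
clock: 14.88
tool_pos: [643.0, -35.4, 183.8]
tcp_rot: [[0.069, 0.998, -0.001], [0.998, -0.069, 0.001], [0.001, -0.001, -1.0]]
contact_force: [-0.2, -0.4, -1.3]
opening: 30.1
grasp_force: 24.9
```

```bash
python3 -c "
from h import *
go(643.4,-36,91,-3.6)
cv2.imwrite('pics/s3.png',arm.snapshot('side'))"
```

```text
14.875 [643.  -35.4 183.8] open 30.1 F [-0.2 -0.4 -1.3] shift [-0.003  0.003  0.464] turn [-0.001 -0.    -0.004]
```

View pics/s3.png

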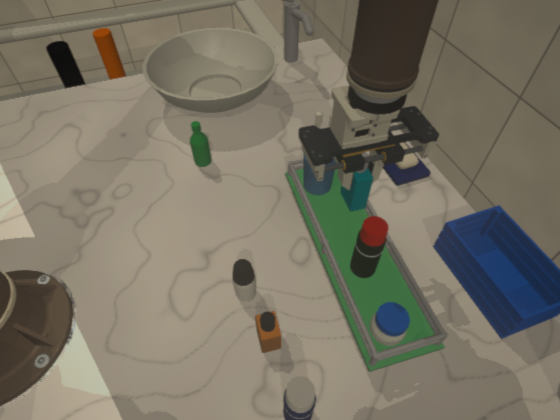

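The cologne at (357,188) hangs upright over free glass between the tumbler (318,175) and the foam (368,250). Lowering.

Emit:
{"api": "carry_out", "payload": {"moves": [{"x": 0,"y": 0.002,"z": 0.1,"wx": 0,"wy": 0,"wz": 0,"claw": -0.7},{"x": 0,"y": 0.002,"z": 0.22,"wx": 0,"wy": 0,"wz": 0,"claw": -0.7},{"x": 0,"y": 0.002,"z": 0.33,"wx": 0,"wy": 0,"wz": 0,"claw": -0.7},{"x": 0,"y": 0.002,"z": 0.41,"wx": 0,"wy": 0,"wz": 0,"claw": -0.7},{"x": 0,"y": 0.002,"z": 0.45,"wx": 0,"wy": 0,"wz": 0,"claw": -0.7},{"x": 0,"y": 0.002,"z": 0.466,"wx": 0,"wy": 0,"wz": 0,"claw": -0.7},{"x": 0,"y": 0.002,"z": 0.466,"wx": 0,"wy": 0,"wz": 0,"claw": -0.7}]}}

```text
clock: 15.8
tool_pos: [644.7, -36.5, 91.1]
tcp_rot: [[0.07, 0.998, 0.001], [0.998, -0.07, 0.0], [0.0, 0.001, -1.0]]
contact_force: [-0.1, 0.2, -0.8]
opening: 29.2
grasp_force: 24.9
```

Emit:
{"api": "carry_out", "payload": {"moves": [{"x": 0,"y": 0,"z": 0.007,"wx": 0,"wy": 0,"wz": 0,"claw": -0.7},{"x": 0,"y": 0,"z": 0.014,"wx": 0,"wy": 0,"wz": 0,"claw": -0.7},{"x": 0,"y": 0,"z": 0.016,"wx": 0,"wy": 0,"wz": 0,"claw": -0.7},{"x": 0,"y": 0,"z": 0.016,"wx": 0,"wy": 0,"wz": 0,"claw": -0.7}]}}

```text
clock: 16.3
tool_pos: [644.7, -36.5, 88.0]
tcp_rot: [[0.07, 0.998, 0.001], [0.998, -0.07, 0.0], [0.0, 0.001, -1.0]]
contact_force: [-1.0, -1.0, 4.2]
opening: 30.0
grasp_force: 24.9
```

Emit:
{"api": "carry_out", "payload": {"moves": [{"x": 0,"y": 0,"z": 0,"wx": 0,"wy": 0,"wz": 0,"claw": -0.2},{"x": 0,"y": 0,"z": 0,"wx": 0,"wy": 0,"wz": 0,"claw": 0.2},{"x": 0,"y": 0,"z": 0,"wx": 0,"wy": 0,"wz": 0,"claw": 0.4},{"x": 0,"y": 0,"z": 0,"wx": 0,"wy": 0,"wz": 0,"claw": 0.5},{"x": 0,"y": 0,"z": 0,"wx": 0,"wy": 0,"wz": 0,"claw": 0.5},{"x": 0,"y": 0,"z": -0.1,"wx": 0,"wy": 0,"wz": 0,"claw": 0.5},{"x": 0,"y": 0,"z": -0.3,"wx": 0,"wy": 0,"wz": 0,"claw": 0.5},{"x": 0,"y": 0,"z": -0.5,"wx": 0,"wy": 0,"wz": 0,"claw": 0.5},{"x": 0,"y": 0,"z": -0.7,"wx": 0,"wy": 0,"wz": 0,"claw": 0.5},{"x": 0,"y": 0,"z": -0.75,"wx": 0,"wy": 0,"wz": 0,"claw": 0.5}]}}

```text
clock: 17.55
tool_pos: [645.8, -37.2, 241.9]
tcp_rot: [[0.07, 0.998, 0.006], [0.998, -0.07, -0.0], [0.0, 0.006, -1.0]]
contact_force: [0.8, -0.6, 0.1]
opening: 69.0
grasp_force: 0.0
```

Emit:
{"api": "carry_out", "payload": {"moves": [{"x": 0,"y": -0.3,"z": 0,"wx": 0,"wy": 0,"wz": 0,"claw": 0.5},{"x": 0,"y": -0.6,"z": 0,"wx": 0,"wy": 0,"wz": 0,"claw": 0.5},{"x": 0,"y": -0.9,"z": 0,"wx": 0,"wy": 0,"wz": 0,"claw": 0.5},{"x": 0,"y": -1,"z": 0,"wx": 0,"wy": 0,"wz": 0,"claw": 0.5},{"x": 0,"y": -1,"z": 0,"wx": 0,"wy": 0,"wz": 0,"claw": 0.5}]}}

```text
clock: 18.18
tool_pos: [443.6, -22.2, 237.9]
tcp_rot: [[0.069, 0.998, 0.0], [0.998, -0.069, 0.002], [0.002, -0.0, -1.0]]
contact_force: [0.8, 0.6, 0.3]
opening: 69.1
grasp_force: 0.0
```

```bash
python3 -c "
from h import *
cv2.imwrite('pics/s4.png',np.hstack([arm.snapshot('side')[90:390,180:450],arm.snapshot('top')[90:390,180:480]]))"
```

```text
(no output)
```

View pics/s4.png

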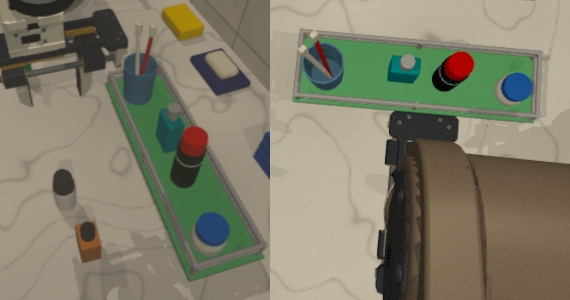

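Both items stand upright on the glass behind the rail: the cologne at (404,68) and the foam at (453,72) in the right-hand half. The tumbler hasn't moved and the gripper is clear.

```bash
python3 -c "
from bench import arm
print(arm.close_job())"
```

```text
the job is handed in; nothing more can be done
None
```

The foam can and then the cologne bottle were lifted over the rail and left standing upright on the glass shelf; the tumbler shows no sign of having moved in the last pictures, and the job was handed in at about 18 s.

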